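# Open the push-and-turn cap of the polish tin

## Task

Open the tin of metal polish that stands in the wooden caddy on the stall: push its child-safe cap down against the spring until it bottoms and, keeping it down, turn it anticlockwise (seen from above) about 70 degrees, then lift it straight off. Press firmly but do not force it: the thin neck must never take more than 32 N. Set the cap down, not dropped, right way up and flat on the floor of the shallow wooden tray, let go of it, and leave the glass and other wares where they stand.

Things in the scene. Friction and masses are not known exactly. Their poses are not given: they have to be found in the camera images.
- caddy: Fixed wooden caddy, 116 x 116 mm, 52 mm high; a square grey tin (88 mm square, top at 106 mm) is wedged in it; neither moves. Origin: centre of its underside on the table, z up; the axis of neck and cap is the vertical through it. With the cap locked, the cap's x axis lies along the caddy's x axis to within about 5 degrees.
- neck (a point): Top of the tin's steel neck, on its axis, 143 mm above the caddy's origin, hidden under the cap; 46 mm across its two hooks. Two lugs inside the cap sit under these hooks. The cap has about 1.5 mm of side play on the neck and is clear of it (and of the spring pin in it) once raised 45 mm from locked.
- cap: Loose black plastic push-and-turn cap, 56 to 91 g, 67 mm high: a ribbed round skirt 58 mm across and 41 mm high, open below, and on its flat top an upright grip bar 50 mm long, 16 mm thick, 26 mm high, to be pinched across its 16 mm. Origin: centre of the skirt's lower rim; z up; x along the bar, y across it. Locked, its origin is 124 mm above the caddy's.
- cap_bar (a point): Centre of the grip bar, on the cap's axis, 54 mm above the cap's origin. Turning: the cap is blocked clockwise. Anticlockwise a tooth blocks it unless pressed down to the floor. Kept there with 16 to 22 N it turns; past 45 degrees the lugs are clear of the hooks and it can be lifted; end stop at about 95 degrees.
- cap_ledge (a point): Middle of the flat skirt top, 41 mm above the cap's origin; fingertips may press on it beside the bar. A spring holds the cap up with about 8 N, 0.35 N more per mm pressed. The tooth is cleared at 3 to 15 mm of travel (hidden, differs each time), and 1.5 mm deeper (at 4.5 to 16.5 mm, 9.5 to 14 N) the cap meets a hard floor, where the force climbs steeply.
- tray: Fixed shallow tray of pale wood, 150 mm (its x) x 125 mm (its y), rim 16 mm high and 6 mm thick, empty. Origin: centre of its underside on the table, z up.
- tray_in (a point): Centre of the tray's inner floor (138 x 113 mm clear), a few mm (5 to 6) above the table. The cap must stand fully on this floor.
- dish: Bystander: round green glass dish, 120 mm across, 22 mm high, loose. Origin: centre of its underside.
- tumbler0: Bystander: glass tumbler, 58 mm across, 85 mm high, loose. Origin: centre of its underside.
- tumbler1: Bystander: as tumbler0.
- tumbler2: Bystander: as tumbler0.
- vase: Bystander: terracotta vase, 90 mm across, 135 mm high, loose. Origin: centre of its underside.
- candlestick: Bystander: brass candlestick, foot 84 mm across, 115 mm high, loose. Origin: centre of its underside.
- salt: Bystander: small blue ceramic salt pot, 48 mm across, 26 mm high, loose. Origin: centre of its underside.
- brush: Bystander: cleaning brush, 160 mm long, lying on the table, loose.
Not all that is in view belongs to the job. There is more than one size of the cap; the job needs the largest.

How it is judged:
By the outcome, as a careful person would: the job done as asked, in the order asked, and still so for the second after the job is handed in, with the robot touching nothing.
It also fails if it takes over 69 s, if anything falls off the work surface, if the arm or the gripper's body presses on something with over 40 N, if the wrist force passes 120 N, or if a joint passes its speed limit or range.

## Robot

A 6-joint arm with a two-finger parallel gripper is mounted at the origin on the work surface. World frame = base frame: x ahead of the robot, y to its left, z up, the work surface at z = 0. Lengths are in m, angles in rad, forces in N, time in s.
With the tool pointing down it reaches from about 0.275 to 0.75 m from the base axis. Payload 10.2 kg.
Tool frame: the origin (TCP) lies midway between the tips of the shut fingers; the grasp point (between the pads) lies 19 mm behind it (env.hold_point_z is the distance from the TCP to the grasp point, in m); x points along the fingers, z is the direction in which the jaws open and shut, and the axes are right-handed (so a half turn about x gives the same grasp; the last joint's range is limited). The gripper opens to 85 mm and grips with 20 to 120 N. Pads are 22 mm wide; open, the fingers measure 114 mm over their backs; the gripper's body (76 mm by 85 mm) begins 54 mm behind the grasp point. The pads swing forward as they close: fully open they stand 13 mm farther back than shut.
Start: joints at [-1.383, 0.313, 1.498, -0, 1.331, -0.223], TCP at [0.21, -0.481, 0.231] pointing down, gripper open.
Joint ranges: [-2.94, 2.94], [-0.97, 2.17], [0.19, 2.56], [-1.23, 4.37], [0.02, 3.11], [-2.88, 2.88]. Speed limits (rad/s): [2.39, 2.39, 3.01, 3.14, 3.14, 3.14].

## Interface

Orientations are given as a unit quaternion [x, y, z, w].
In Python, from bench import env, kinematics, monitor, eyes, job gives the robot as it stands. The module is installed in compiled form; this text tells all that it offers. Calls block until the motion is done:
- env.reach(position, orientation): joint-space move of the TCP to a pose.
- env.movel(position, velocity=0.15, frame=None, guard=None): straight line of the TCP; frame=None keeps the orientation; velocity is the mean speed in m/s. With guard (N) it stops when the force on the tool has changed by that much, and returns True; else False.
- env.set_joints(angles): joint-space move.
- env.release() and env.close_gripper(effort=None): open the fingers fully, or close them until they stop; effort is the grip in N (None keeps the last).
- env.hold(seconds).
- kinematics.ik(position, orientation): joint angles nearest the present ones, or None.
- monitor.sense(): the state.
- eyes.grab_frame(name): name is "scene" or "top" or "wrist"; returns a dict with "frame" (384x512x3 uint8, red, green, blue), "mtx" (3x3 intrinsics, pixels), "view" (4x4, takes a point from world to camera coordinates). Camera axes: x right, y down, z forward; pixel columns grow to the right and rows downward; lengths in m; the calibration is good to about 2 mm. A picture is of the moment at which its call begins. There is no depth.
A pose or a line that the arm cannot do raises env.MotionError and nothing moves.
- job.hand_in(): hands the job in, once; it reports no verdict.
The state is a dict: "clock": time; "joints": joint angles; "qvel": joint speeds; "joint_efforts": joint torques, N m; "position": TCP position; "ee_rot": TCP orientation; "contact_force": force on the tool from outside, world axes, zero at the start; "ft_torque": the same for the moment, N m; "finger_gap": opening from 0.0 (shut) to 1.0 (fully open).
Only numpy, scipy, OpenCV 4.12 (cv2) and the standard library are available. Lean on these libraries where they do the work, as an engineer would, in place of code of your own. Each camera call takes 0.05 s, during which the arm holds its last target.

## Working session

There is one attempt and no reset: what is moved stays moved. The work goes in short steps, each a Python script; the robot and the scene stay as the last script left them, time stands still between calls to the robot, and variables do not carry over. Pictures are saved under pics/ and viewed, and the job is handed in when it is done.

```bash
mkdir -p pics
cat > h.py <<'E'
import numpy as np, cv2
from bench import env, kinematics, monitor, eyes, job
def snap(n,f):
    r=eyes.grab_frame(n); np.savez(f'pics/{f}.npz',**r); cv2.imwrite(f'pics/{f}.png',r['frame'][:,:,::-1]); return r
def ray(r,uv):
    K=np.array(r['mtx']);V=np.array(r['view']);R=V[:3,:3];t=V[:3,3]
    d=R.T@np.linalg.inv(K)@np.array([uv[0],uv[1],1.]); c=-R.T@t; return c,d
def atz(r,uv,z):
    c,d=ray(r,uv); return c+d*(z-c[2])/d[2]
def proj(r,p):
    K=np.array(r['mtx']);V=np.array(r['view']); p=np.atleast_2d(p); q=p@V[:3,:3].T+V[:3,3]; q=q@K.T; return q[:,:2]/q[:,2:]
E
python3 - <<'E'
from h import *
for n in ['scene','top','wrist']: snap(n,n+'0')
s=monitor.sense(); print(s['clock'],s['position'],s['ee_rot'],s['contact_force'],env.hold_point_z)
for n in ['scene','top']:
    r=np.load(f'pics/{n}0.npz'); print(-r['view'][:3,:3].T@r['view'][:3,3])
E
```

```text
0.15 [ 0.20962693 -0.48114201  0.23088299] [ 0.38775277  0.59169324 -0.38726142  0.59124909] [-0.32690995 -1.17400252 -0.15238899] 0.0187
[1.03182631 0.31019615 0.96084191]
[0.33818471 0.00190277 1.2898034 ]
```

View pics/scene0.png

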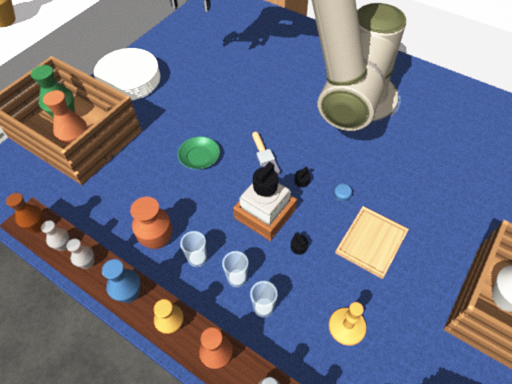

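View pics/top0.png

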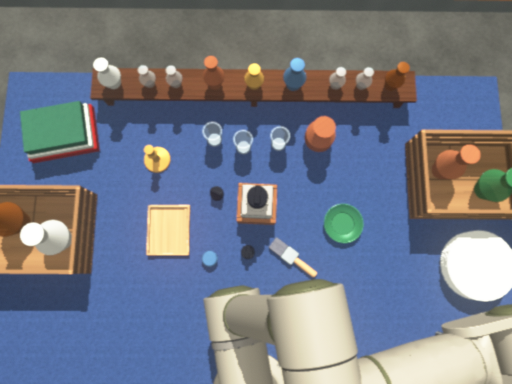

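View pics/wrist0.png

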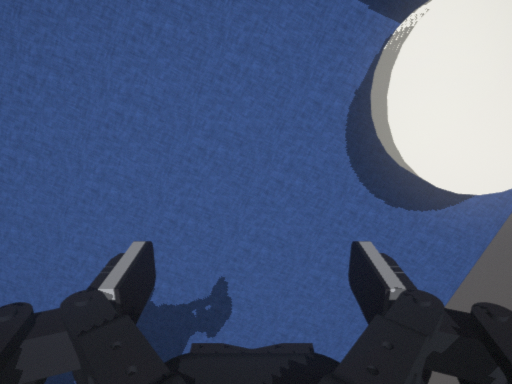

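The scene picture shows the caddy with the tin at about (265,205) and two small black caps on the table at (302,177) and (299,243). In the top view the caps are at (258,197) on the tin, (217,193) and (249,252). The one on the tin looks largest and is the only one in the caddy. I'll confirm that with a crop and mark coarse positions.

Run:
```python
from h import *
t=cv2.imread('pics/top0.png')[160:280,140:290]; s=cv2.imread('pics/scene0.png')[145:275,215:415]
cv2.imwrite('pics/c1.png',cv2.resize(t,None,fx=5,fy=5,interpolation=cv2.INTER_CUBIC))
cv2.imwrite('pics/c2.png',cv2.resize(s,None,fx=4,fy=4,interpolation=cv2.INTER_CUBIC))
```

```text
(no output)
```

View pics/c1.png

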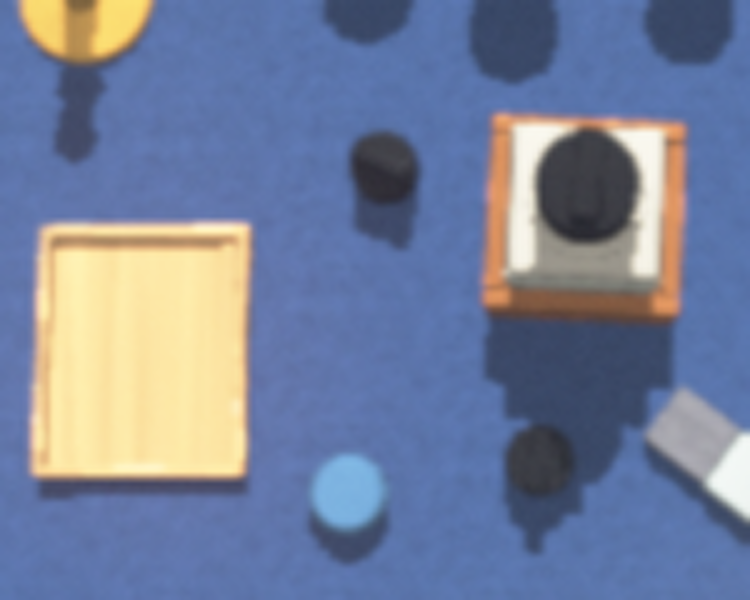

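View pics/c2.png

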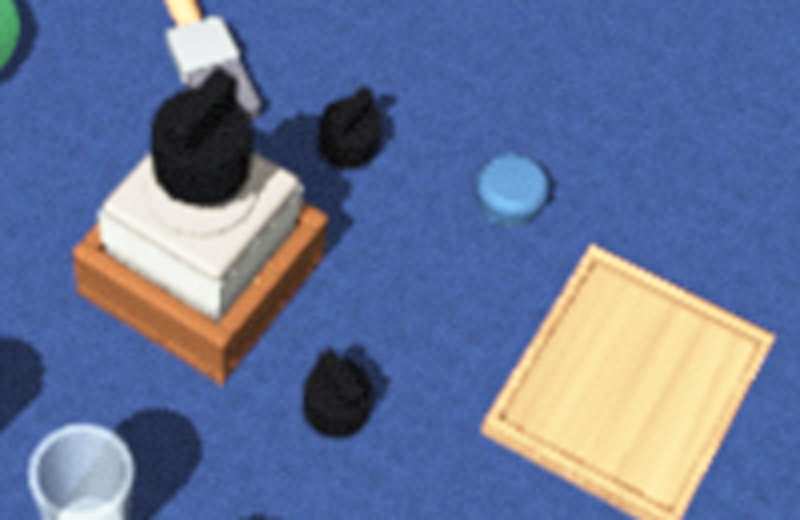

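The cap on the tin, crop 1 at (588,185), is clearly the largest and sits on the neck. The other two, at (384,167) and (540,460), are smaller decoys on the table. Next I'll compute coarse positions and look from above with the wrist camera.

Run:
```python
from h import *
t=np.load('pics/top0.npz'); s=np.load('pics/scene0.npz')
c=lambda u,v:(140+u/5-.4,160+v/5-.4)
print('caddy top corners',[atz(t,c(*p),.052)[:2].round(4) for p in [(492,115),(686,125),(680,318),(485,305)]])
print('cap',atz(t,c(588,185),.165)[:2].round(4))
print('tray rim',[atz(t,c(*p),.016)[:2].round(4) for p in [(40,226),(251,224),(246,477),(33,477)]])
print('candle,salt,tumbl', [atz(t,p,z)[:2].round(3) for p,z in [((157,160),.0),((209,259),.02),((242,145),.04),((280,138),.04),((213,134),.04)]])
```

```text
caddy top corners [array([0.598 , 0.0465]), array([ 0.5928, -0.0694]), array([ 0.4772, -0.0655]), array([0.4841, 0.049 ])]
cap [ 0.5361 -0.0099]
tray rim [array([0.5346, 0.3212]), array([0.5367, 0.1933]), array([0.3847, 0.1908]), array([0.3839, 0.3171])]
candle,salt,tumbl [array([0.679, 0.303]), array([0.373, 0.13 ]), array([0.719, 0.036]), array([ 0.742, -0.08 ]), array([0.753, 0.126])]
```

```bash
cat >> h.py <<'E'
from scipy.spatial.transform import Rotation as Rn
def quat(phi):
    "tool down; jaws open along direction perpendicular to phi (bar dir)"
    x=np.array([0,0,-1.]); z=np.array([-np.sin(phi),np.cos(phi),0]); y=np.cross(z,x)
    return Rn.from_matrix(np.c_[x,y,z]).as_quat()
E
python3 - <<'E'
from h import *
print(Rn.from_quat(monitor.sense()['ee_rot']).as_matrix().round(2))
for p in [(.538,-.01,.3),(.538,-.01,.165),(.46,.255,.2)]:
  for d in range(-180,181,30):
    q=kinematics.ik(np.array(p),quat(np.radians(d))); print(p,d,None if q is None else np.round(q,2))
E
```

```text
[[-0.    0.92  0.4 ]
 [ 0.    0.4  -0.92]
 [-1.    0.   -0.  ]]
(0.538, -0.01, 0.3) -180 [-0.24  0.3   1.33 -0.    1.51  1.33]
(0.538, -0.01, 0.3) -150 [-0.24  0.3   1.33 -0.    1.51  0.81]
(0.538, -0.01, 0.3) -120 [-0.24  0.3   1.33 -0.    1.51  0.29]
(0.538, -0.01, 0.3) -90 [-0.24  0.3   1.33 -0.    1.51 -0.24]
(0.538, -0.01, 0.3) -60 [-0.24  0.3   1.33 -0.    1.51 -0.76]
(0.538, -0.01, 0.3) -30 [-0.24  0.3   1.33 -0.    1.51 -1.28]
(0.538, -0.01, 0.3) 0 [-0.24  0.3   1.33 -0.    1.51 -1.81]
(0.538, -0.01, 0.3) 30 [-0.24  0.3   1.33 -0.    1.51 -2.33]
(0.538, -0.01, 0.3) 60 [-0.24  0.3   1.33  0.    1.51 -2.85]
(0.538, -0.01, 0.3) 90 None
(0.538, -0.01, 0.3) 120 [-0.24  0.3   1.33  0.    1.51  2.38]
(0.538, -0.01, 0.3) 150 [-0.24  0.3   1.33 -0.    1.51  1.86]
(0.538, -0.01, 0.3) 180 [-0.24  0.3   1.33 -0.    1.51  1.33]
(0.538, -0.01, 0.165) -180 [-0.24  0.4   1.55 -0.    1.19  1.33]
(0.538, -0.01, 0.165) -150 [-0.24  0.4   1.55 -0.    1.19  0.81]
(0.538, -0.01, 0.165) -120 [-0.24  0.4   1.55 -0.    1.19  0.29]
(0.538, -0.01, 0.165) -90 [-0.24  0.4   1.55 -0.    1.19 -0.24]
(0.538
[... 589 characters left out ...]
.85]
(0.46, 0.255, 0.2) -150 [ 0.28  0.34  1.54 -0.    1.26  1.33]
(0.46, 0.255, 0.2) -120 [ 0.28  0.34  1.54 -0.    1.26  0.81]
(0.46, 0.255, 0.2) -90 [ 0.28  0.34  1.54 -0.    1.26  0.28]
(0.46, 0.255, 0.2) -60 [ 0.28  0.34  1.54 -0.    1.26 -0.24]
(0.46, 0.255, 0.2) -30 [ 0.28  0.34  1.54 -0.    1.26 -0.76]
(0.46, 0.255, 0.2) 0 [ 0.28  0.34  1.54 -0.    1.26 -1.29]
(0.46, 0.255, 0.2) 30 [ 0.28  0.34  1.54 -0.    1.26 -1.81]
(0.46, 0.255, 0.2) 60 [ 0.28  0.34  1.54 -0.    1.26 -2.33]
(0.46, 0.255, 0.2) 90 [ 0.28  0.34  1.54 -0.    1.26 -2.86]
(0.46, 0.255, 0.2) 120 None
(0.46, 0.255, 0.2) 150 [ 0.28  0.34  1.54 -0.    1.26  2.38]
(0.46, 0.255, 0.2) 180 [ 0.28  0.34  1.54 -0.    1.26  1.85]
```

Run:
```python
from h import *
env.reach(np.array([.538,-.01,.32]),quat(-np.pi)); r=snap('wrist','w1'); s=monitor.sense(); print(s['clock'],s['position'],s['contact_force'],s['ft_torque'])
print('cam',-r['view'][:3,:3].T@r['view'][:3,3], proj(r,[.538,-.01,.191]))
snap('top','t1')
```

```text
2.2833 [ 0.53796516 -0.01070131  0.31980647] [-0.10301288 -0.52251275  0.07068639] [-0.07585275 -0.02608119  0.04010149]
cam [ 0.61075976 -0.01000856  0.46095087] [[251.84703858 172.86992834]]
```

View pics/w1.png

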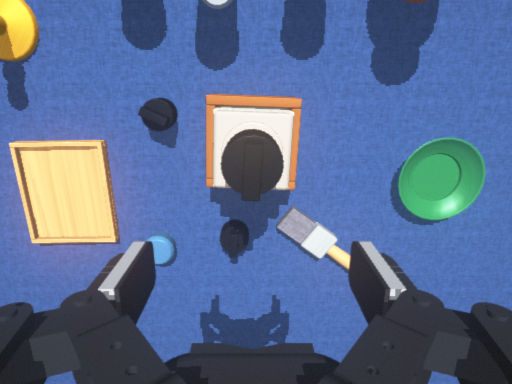

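The wrist view shows the large cap at (252,165), bar nearly vertical in the picture, tray at (65,190), and the two decoys at (159,113) and (234,236). I'll zoom in with a contrast stretch to get the bar's position and angle.

Run:
```python
from h import *
a=cv2.imread('pics/w1.png')[90:220,190:320].astype(float)
b=np.clip(a*1.0,0,70)/70*255
cv2.imwrite('pics/c3.png',cv2.resize(b.astype(np.uint8),(585,585),interpolation=cv2.INTER_CUBIC))
```

```text
(no output)
```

View pics/c3.png

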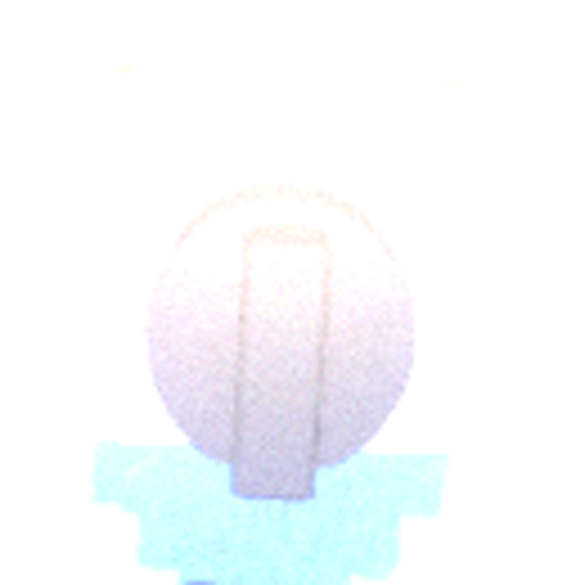

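Run:
```python
from h import *
r=np.load('pics/w1.npz'); c=lambda u,v:(190+u/4.5-.4,90+v/4.5-.4)
P=[atz(r,c(*p),.191)[:2] for p in [(246,245),(328,247),(315,498),(232,497)]]; P=np.array(P); print(P.round(4), P.mean(0), np.linalg.norm(P[0]-P[3]),np.linalg.norm(P[0]-P[1]))
d=P[0]-P[3]+P[1]-P[2]; print('ang',np.degrees(np.arctan2(d[1],d[0])))
# skirt circle: left/right/top edges at z .165
for p in [(148,335),(413,335)]: print(atz(r,c(*p),.165)[:2].round(4))
print('tin/caddy', [atz(r,p,.052)[:2].round(4) for p in [(207,95),(302,98),(297,189),(207,188)]])
print('tray',[atz(r,p,.016)[:2].round(4) for p in [(11,143),(104,140),(118,241),(33,243)]])
t=np.load('pics/t1.npz'); im=t['frame'][150:240,220:300]
print('proj',proj(t,[.538,-.01,.165]))
```

```text
[[ 0.5625 -0.0038]
 [ 0.5621 -0.0188]
 [ 0.5135 -0.0167]
 [ 0.5138 -0.0008]] [ 0.53795731 -0.00999495] 0.04880536772034937 0.014943251543415182
ang -3.0396174039690234
[0.5394 0.0168]
[ 0.5393 -0.037 ]
tin/caddy [array([0.5965, 0.0433]), array([ 0.5929, -0.0699]), array([ 0.4789, -0.0684]), array([0.4804, 0.048 ])]
tray [array([0.533 , 0.3151]), array([0.5369, 0.189 ]), array([0.3869, 0.1879]), array([0.3838, 0.3142])]
proj [[257.23427178 195.92123982]]
```

```bash
cat >> h.py <<'E'
C=np.array([.5379,-.0103]); PH=np.radians(-183.04)
def S(tag=''):
    s=monitor.sense(); print(tag,round(s['clock'],2),np.round(s['position'],4),'F',np.round(s['contact_force'],2),'T',np.round(s['ft_torque'],2),'gap',round(s['finger_gap'],3)); return s
E
python3 - <<'E'
from h import *
env.reach(np.array([*C,.22]),quat(PH)); S('above'); 
g=env.movel(np.array([*C,.169]),velocity=.06,guard=8); print(g); S('down')
snap('wrist','w2');snap('scene','s2')
E
```

```text
above 2.82 [ 0.5384 -0.0107  0.2212] F [0.61 0.56 1.72] T [ 0.01 -0.   -0.02] gap 1.0
False
down 3.82 [ 0.5381 -0.0103  0.1694] F [ 0.59 -0.01 -0.06] T [ 0.03  0.06 -0.02] gap 1.003
```

View pics/w2.png

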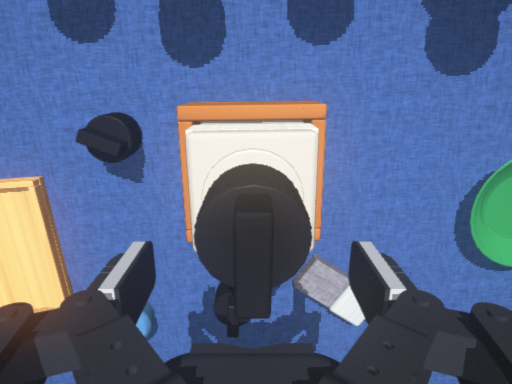

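View pics/s2.png

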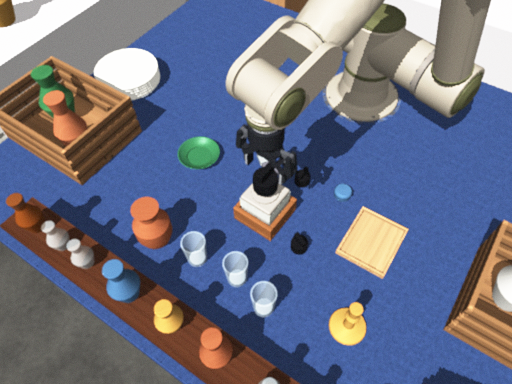

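The bar sits at column 253, midway between the pads at 155 and 350, so I'll close on it.

Run:
```python
from h import *
env.hold(.3);S('pre'); env.close_gripper(45); S('closed'); env.hold(.3); S('settled'); snap('wrist','w3')
```

```text
pre 4.22 [ 0.5379 -0.0103  0.1691] F [ 0.85 -0.49 -0.92] T [-0.01 -0.05  0.  ] gap 0.996
closed 4.86 [ 0.5379 -0.0103  0.1692] F [0.03 0.55 1.3 ] T [0.04 0.19 0.01] gap 0.176
settled 5.16 [ 0.5379 -0.0103  0.1691] F [-1.46  0.24  2.78] T [0.01 0.24 0.05] gap 0.176
```

View pics/w3.png

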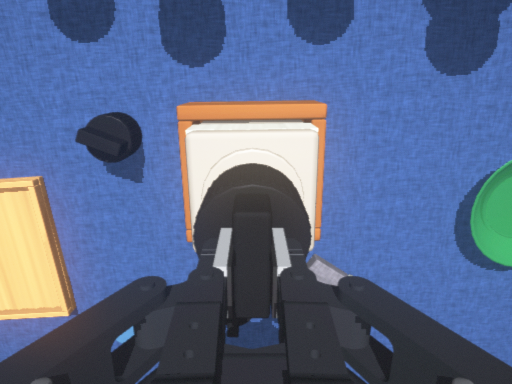

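Grip is good: the gap reads about 15 mm, the bar is between the pads, and side force is about 1 N. Now I'll press in small steps with averaged force readings.

```bash
cat >> h.py <<'E'
def F(n=5,dt=.02):
    f=[];t=[];p=[]
    for _ in range(n):
        env.hold(dt); s=monitor.sense(); f.append(s['contact_force']);t.append(s['ft_torque']);p.append(s['position'])
    return np.mean(f,0),np.mean(t,0),np.mean(p,0)
E
python3 - <<'E'
from h import *
f,t,p=F(); z=.1690; print(f.round(1),t.round(2),p.round(4)); pf=f[2]
while z>.143:
    step=.001 if f[2]<6.5 else .0006
    z-=step
    env.movel(np.array([*C,z]),velocity=.02,guard=12)
    f,t,p=F(); print(round(z,4),f.round(1),t.round(2),p.round(4),round(monitor.sense()['clock'],2))
    if f[2]>16.3: break
E
```

```text
[-1.3 -0.3  3.5] [-0.02  0.27  0.03] [ 0.5379 -0.0103  0.1691]
0.168 [-3.  -0.   6.9] [-0.02  0.53  0.01] [ 0.5379 -0.0103  0.1685] 5.62
0.1674 [-3.3  0.1  7.2] [0.03 0.53 0.02] [ 0.5379 -0.0103  0.1679] 5.96
0.1668 [-3.5 -0.3  7.5] [0.03 0.54 0.07] [ 0.538  -0.0103  0.1674] 6.29
0.1662 [-3.2 -0.1  7.7] [0.02 0.57 0.03] [ 0.5379 -0.0103  0.1668] 6.62
0.1656 [-3.3 -0.2  7.9] [0.01 0.56 0.04] [ 0.5379 -0.0103  0.1662] 6.96
0.165 [-3.4 -0.2  8. ] [-0.    0.58  0.02] [ 0.5379 -0.0103  0.1656] 7.29
0.1644 [-3.6  0.   8.9] [0.02 0.62 0.01] [ 0.538  -0.0103  0.1651] 7.62
0.1638 [-3.8  0.5  8.5] [0.01 0.64 0.03] [ 0.538  -0.0103  0.1645] 7.96
0.1632 [-3.7 -0.2  8.7] [0.02 0.62 0.02] [ 0.538  -0.0103  0.1639] 8.29
0.1626 [-3.9  0.4  9.1] [0.03 0.66 0.02] [ 0.538  -0.0103  0.1633] 8.62
0.162 [-3.7 -0.1  9.1] [0.05 0.67 0.02] [ 0.5379 -0.0103  0.1627] 8.96
0.1614 [-3.6 -0.4  9.3] [0.02 0.68 0.02] [ 0.538  -0.0103  0.1622] 9.29
0.1608 [-3.9  0.5  9.7] [-0.    0.69  0.03] [ 0.538  -0.0103  0.1616] 9.62
0.1602 [-3.8  0.2  9.4] [0.03 0.72 0.04] [ 0.538  -0.0103  0.161 ] 9.96
0.1596 [-4.  -0.2  9.7] [0.06 0.73 0.04] [ 0.538  -0.0103  0.1604] 10.29
0.159 [-4.4 -0.4  9.9] [0.07 0.73 0.04] [ 0.538  -0.0103  0.1599] 10.62
0.1584 [-3.8 -0.3 11. ] [0.05 0.73 0.03] [ 0.538  -0.0103  0.1593] 10.96
0.1578 [-4.   0.5 10.4] [0.04 0.75 0.05] [ 0.538  -0.0103  0.1587] 11.29
0.1572 [-4.8  0.4 11.1] [0.05 0.78 0.02] [ 0.538  -0.0103  0.1581] 11.62
0.1566 [-6.1  0.4 14.2] [0.09 1.04 0.  ] [ 0.538  -0.0103  0.158 ] 11.96
0.156 [-6.9  0.3 18.7] [0.13 1.34 0.01] [ 0.5381 -0.0103  0.158 ] 12.29
```

Floor met at TCP z = 0.158 with 18.7 N, so about 11 mm of travel. Side force is about -7 N in x, which I'll relieve slightly. Now the anticlockwise turn, in steps with force trim.

```bash
cat > turn.py <<'E'
from h import *
import sys,json
a0,a1,z,x,y=map(float,sys.argv[1:6]); a=a0
f,t,p=F(3)
while a<a1-1e-6:
    a=min(a+5,a1)
    z+=np.clip((f[2]-18.7)*.00008,-.0003,.0003)
    x+=np.clip(f[0]*.00003,-.0002,.0002); y+=np.clip(f[1]*.00003,-.0002,.0002)
    g=env.movel(np.array([x,y,z]),velocity=.02,frame=quat(PH+np.radians(a)),guard=8)
    f,t,p=F(4)
    s=monitor.sense(); R=Rn.from_quat(s['ee_rot']).as_matrix(); yaw=np.degrees(np.arctan2(-R[0,2],R[1,2])-PH)%360
    print(a,g,'yaw',round(yaw,1),[round(v,5) for v in (x,y,z)],f.round(1),t.round(2),p.round(4),round(s['clock'],2))
    if g or f[2]>24 or f[2]<15.5 or abs(t[2])>1.2 or np.hypot(f[0],f[1])>12: print('stop');break
E
python3 turn.py 0 10 .156 .5379 -.0103
```

```text
5.0 False yaw 5.0 [np.float64(0.5377), np.float64(-0.01028), np.float64(0.156)] [-2.9  0.1 15.8] [0.12 0.57 0.06] [ 0.5387 -0.0104  0.158 ] 12.66
10.0 False yaw 10.0 [np.float64(0.53761), np.float64(-0.01028), np.float64(0.15577)] [-1.5  0.6 16.7] [0.11 0.36 0.08] [ 0.5389 -0.0105  0.158 ] 12.97
```

```bash
sed -i 's/18.7)/19.3)/' turn.py; python3 turn.py 10 40 .15555 .53761 -.01028; python3 -c "
from h import *
snap('wrist','w4');S()"
```

```text
15.0 False yaw 15.0 [np.float64(0.53759), np.float64(-0.01026), np.float64(0.15534)] [-0.8  1.  18.8] [0.12 0.39 0.07] [ 0.5392 -0.0105  0.158 ] 13.34
20.0 False yaw 20.0 [np.float64(0.53757), np.float64(-0.01023), np.float64(0.15529)] [-0.7  0.4 19. ] [0.1  0.42 0.1 ] [ 0.5392 -0.0105  0.158 ] 13.66
25.0 False yaw 25.0 [np.float64(0.53755), np.float64(-0.01022), np.float64(0.15527)] [-1.7  0.6 19.2] [0.11 0.42 0.08] [ 0.5391 -0.0105  0.158 ] 13.97
30.0 False yaw 30.0 [np.float64(0.5375), np.float64(-0.0102), np.float64(0.15526)] [-1.4  0.7 19.8] [0.09 0.4  0.08] [ 0.5391 -0.0105  0.158 ] 14.29
35.0 False yaw 35.0 [np.float64(0.53745), np.float64(-0.01018), np.float64(0.15529)] [-0.8  0.4 19. ] [0.06 0.38 0.08] [ 0.5391 -0.0105  0.1579] 14.61
40.0 False yaw 40.0 [np.float64(0.53743), np.float64(-0.01017), np.float64(0.15527)] [-1.1  0.3 19.1] [0.05 0.32 0.08] [ 0.5391 -0.0105  0.158 ] 14.93
 14.97 [ 0.5391 -0.0105  0.1579] F [-1.47  1.17 18.79] T [0.07 0.33 0.07] gap 0.176
```

View pics/w4.png

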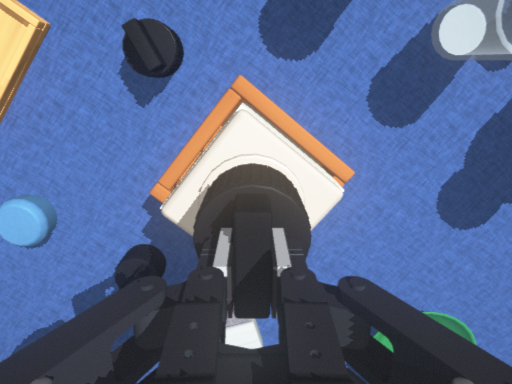

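The cap is turning with the gripper: the bar stays aligned between the pads while the caddy has rotated 40° in the view. I'll continue to 70°.

```bash
python3 turn.py 40 71 .15527 .53743 -.01017; python3 -c "
from h import *
S()"
```

```text
45.0 False yaw 45.0 [np.float64(0.53741), np.float64(-0.01017), np.float64(0.15523)] [-1.5  0.8 19.4] [0.07 0.36 0.1 ] [ 0.5391 -0.0105  0.158 ] 15.34
50.0 False yaw 50.0 [np.float64(0.53737), np.float64(-0.01014), np.float64(0.15524)] [-0.9  0.3 19.1] [0.04 0.35 0.09] [ 0.539  -0.0104  0.158 ] 15.66
55.0 False yaw 55.0 [np.float64(0.53734), np.float64(-0.01014), np.float64(0.15522)] [-0.4  0.3 19.7] [0.07 0.3  0.08] [ 0.539  -0.0104  0.158 ] 15.97
60.0 False yaw 60.0 [np.float64(0.53733), np.float64(-0.01013), np.float64(0.15525)] [-1.1  0.4 19.2] [0.04 0.3  0.1 ] [ 0.539  -0.0104  0.158 ] 16.29
65.0 False yaw 65.0 [np.float64(0.53729), np.float64(-0.01011), np.float64(0.15524)] [-0.7  0.1 19. ] [0.02 0.28 0.1 ] [ 0.539  -0.0104  0.158 ] 16.61
70.0 False yaw 70.0 [np.float64(0.53727), np.float64(-0.01011), np.float64(0.15521)] [-0.5  0.3 18.9] [0.04 0.26 0.09] [ 0.539  -0.0104  0.158 ] 16.93
71.0 False yaw 71.0 [np.float64(0.53726), np.float64(-0.0101), np.float64(0.15518)] [-1.1  0.  19.6] [0.   0.24 0.  ] [ 0.539  -0.0104  0.1579] 17.24
 17.24 [ 0.539  -0.0104  0.1579] F [-1.29 -0.03 19.82] T [ 0.03  0.23 -0.  ] gap 0.174
```

Turned 71° with force held near 19 N throughout. Next is a straight lift, guarded against the lugs catching.

Run:
```python
from h import *
q=quat(PH+np.radians(71)); x,y=.5385,-.0103
for z in [.158,.161,.164,.167,.170,.175,.180,.190,.200,.215,.235]:
    g=env.movel(np.array([x,y,z]),velocity=.03 if z<.2 else .06,frame=q)
    f,t,p=F(3); print(z,g,f.round(1),t.round(2),p.round(4))
    if f[2]<-7 or np.hypot(f[0],f[1])>9: print('stop');break
snap('scene','s5'); snap('wrist','w5');S()
```

```text
0.158 False [-1.9 -0.4 10.4] [ 0.02  0.38 -0.  ] [ 0.5391 -0.0105  0.1593]
0.161 False [-1.7 -0.2  9.3] [-0.06  0.3  -0.  ] [ 0.5391 -0.0105  0.1622]
0.164 False [-0.6  0.1  8.5] [-0.04  0.19  0.01] [ 0.5391 -0.0104  0.165 ]
0.167 False [-0.8 -0.4  7.2] [-0.07  0.1  -0.01] [ 0.5391 -0.0104  0.1679]
0.17 False [ 0.1 -0.3  5.8] [-0.07  0.04  0.  ] [ 0.5391 -0.0104  0.1708]
0.175 False [-0.1 -0.3 -0.9] [-0.01  0.    0.02] [ 0.5384 -0.0102  0.1747]
0.18 False [ 0.4 -0.2 -0.5] [-0.  0.  0.] [ 0.5385 -0.0103  0.1801]
0.19 False [ 0.4  0.3 -0.8] [-0.01  0.03 -0.  ] [ 0.5385 -0.0103  0.19  ]
0.2 False [ 0.2  0.1 -0.8] [ 0.   -0.01  0.05] [ 0.5386 -0.0103  0.2003]
0.215 False [-0.3 -0.  -0.8] [ 0.01 -0.02 -0.02] [ 0.5385 -0.0103  0.2151]
0.235 False [-0.  -0.3 -0.8] [ 0.01  0.02 -0.  ] [ 0.5384 -0.0103  0.235 ]
 21.46 [ 0.5384 -0.0103  0.2347] F [-0.52 -0.84 -0.55] T [-0.01 -0.01 -0.05] gap 0.176
```

View pics/s5.png

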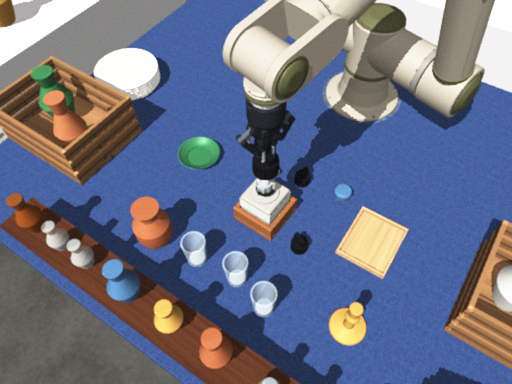

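View pics/w5.png

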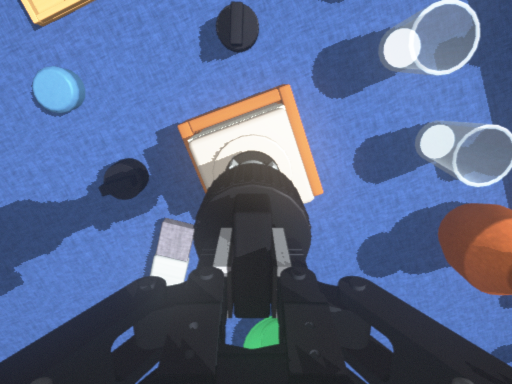

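The cap is off and upright in the gripper; the steel neck shows at scene (265,187). Carrying it to the tray next, then a guarded descent.

```bash
python3 - <<'E'
from h import *
q=quat(PH+np.radians(71)); T=(.460,.2535)
env.movel(np.array([.5385,-.0103,.26]),velocity=.1,frame=q)
env.movel(np.array([*T,.26]),velocity=.15,frame=q); S()
env.movel(np.array([*T,.09]),velocity=.1,frame=q); env.hold(.3); S(); snap('scene','s6'); snap('wrist','w6'); snap('top','t6')
E
python3 - <<'E'
import cv2
s=cv2.imread('pics/s6.png')[150:300,280:440];cv2.imwrite('pics/c6.png',cv2.resize(s,None,fx=4,fy=4,interpolation=cv2.INTER_CUBIC)[:600])
E
```

```text
23.84 [0.4602 0.2531 0.26  ] F [ 0.49  0.64 -0.17] T [0.05 0.04 0.02] gap 0.18
 25.99 [0.46   0.2535 0.0901] F [ 0.04 -0.21 -0.97] T [-0.01 -0.06  0.01] gap 0.176
```

View pics/c6.png

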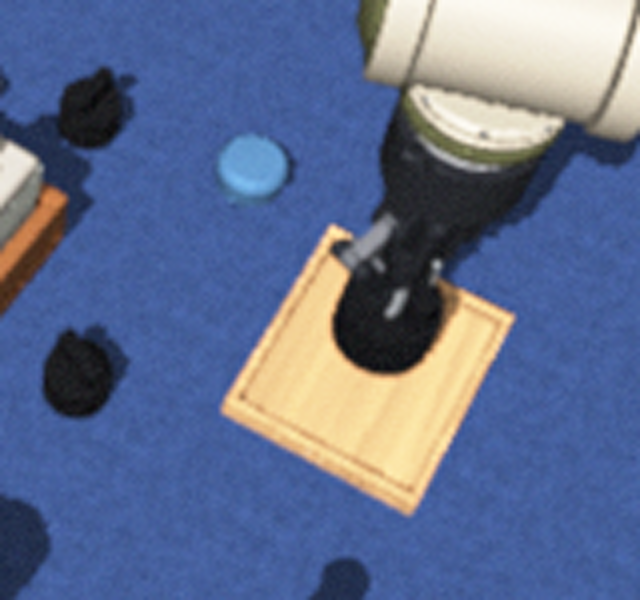

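View pics/w6.png

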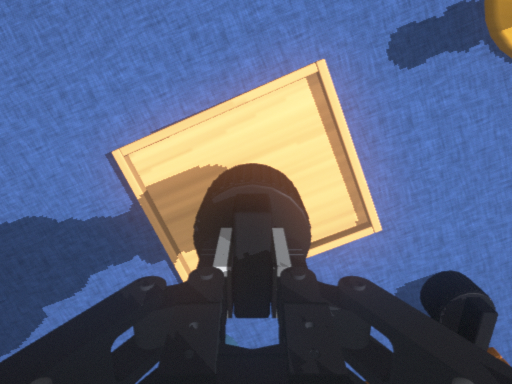

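The cap hangs over the tray. I'll recheck the tray centre from the three corners visible in this view, then lower.

```bash
python3 - <<'E'
from h import *
r=np.load('pics/w6.npz'); P=np.array([atz(r,p,.016)[:2] for p in [(323,61),(113,152),(381,230)]]); print(P.round(4),'centre',(P[1]+P[2])/2)
q=quat(PH+np.radians(71)); T=(.460,.2535)
env.movel(np.array([*T,.056]),velocity=.05,frame=q,guard=6); S()
f,t,p=F(4); z=.056; f0=f[2]
while z>.044:
    z-=.0005; env.movel(np.array([*T,z]),velocity=.02,frame=q,guard=8); f,t,p=F(3); 
    if f[2]>f0+2.5: break
print(z,f0,f.round(1),t.round(2),p.round(4)); snap('scene','s7'); S()
E
python3 - <<'E'
import cv2
s=cv2.imread('pics/s7.png')[150:300,280:440];cv2.imwrite('pics/c7.png',cv2.resize(s,None,fx=4,fy=4,interpolation=cv2.INTER_CUBIC)[:600])
E
```

```text
[[0.5315 0.3183]
 [0.3855 0.3168]
 [0.5337 0.1962]] centre [0.4596113  0.25650382]
 26.98 [0.4602 0.2536 0.0562] F [ 0.57 -0.13 -0.41] T [ 0.06 -0.02 -0.02] gap 0.173
0.051 -0.9014622283672808 [-0.4 -0.2  1.8] [0.01 0.09 0.  ] [0.4601 0.2535 0.0512]
 30.09 [0.4601 0.2535 0.0512] F [0.2  0.22 2.43] T [ 0.04  0.04 -0.01] gap 0.175
```

View pics/c7.png

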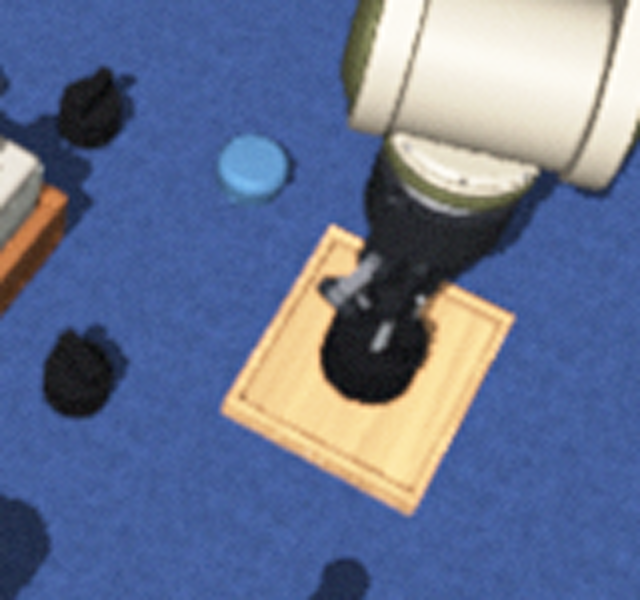

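Touchdown is at TCP z = 0.051, as expected for the tray floor. I'll seat it lightly, release and retreat.

```bash
python3 - <<'E'
from h import *
q=quat(PH+np.radians(71)); T=(.460,.2535)
env.movel(np.array([*T,.0507]),velocity=.02,frame=q); f,t,p=F(3); print(f.round(1),t.round(2),p.round(4))
env.release(); env.hold(.3); S()
env.movel(np.array([*T,.22]),velocity=.12,frame=q,guard=10); S()
snap('wrist','w8'); snap('scene','s8')
env.movel(np.array([.40,.0,.30]),velocity=.2,frame=q); env.hold(.3); snap('top','t8'); S()
E
python3 - <<'E'
import cv2
s=cv2.imread('pics/t8.png')[110:280,130:360];cv2.imwrite('pics/c8.png',cv2.resize(s,None,fx=3.4,fy=3.4,interpolation=cv2.INTER_CUBIC))
E
```

```text
[-1.1 -0.8  5. ] [-0.11  0.25  0.05] [0.4602 0.2535 0.0511]
 31.38 [0.46   0.2535 0.0507] F [-0.83 -0.57  0.68] T [-0.04 -0.03 -0.01] gap 0.998
 32.93 [0.4598 0.2534 0.2194] F [-0.36 -0.16 -0.12] T [ 0.06 -0.06 -0.02] gap 0.997
 34.9 [4.000e-01 2.000e-04 2.999e-01] F [-0.05  0.21 -0.24] T [ 0.03 -0.01  0.01] gap 0.997
```

View pics/w8.png

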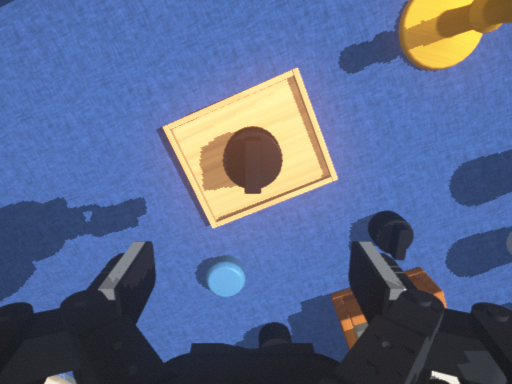

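View pics/s8.png

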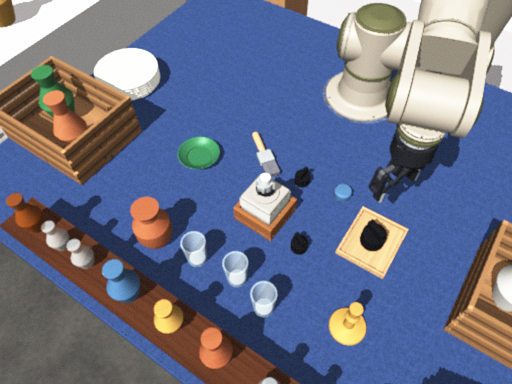

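View pics/c8.png

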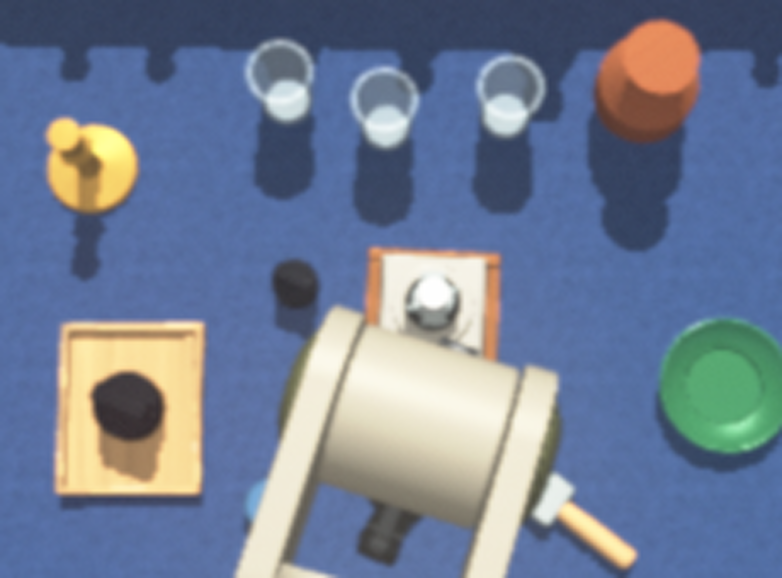

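The wrist view shows the cap upright inside the tray at (253,160). The scene view shows it at (374,234), with the bare neck at (265,185) and every other item where it was. The robot is touching nothing, so I'm handing in.

```bash
python3 -c "
from h import *
env.hold(.2); print(job.hand_in()); S()"
```

```text
the job is handed in; nothing more can be done
None
the job is handed in; nothing more can be done
```

The tin is open, and the cap stands upright on the tray floor, about 3 mm or less from its centre. I handed the job in at about 35 s.

- **Opening:** I gripped the bar of the largest cap, the one on the tin, and pressed it down about 11 mm until it met the floor. I turned it 71° anticlockwise at about 16–20 N; the highest averaged force was about 20 N, against the 32 N limit. It then lifted straight off without catching.
- **Setting down:** Touchdown was gentle, with about 5 N to seat the cap before I let go.
- **Last checks:** The final pictures show the neck bare and the wares where they stood, and the gripper is clear of everything. The arm hid part of the salt pot in the last top view, but the scene view shows it in place.
- **Disagreements:** The tray-centre estimates differed by about 4 mm between views, well inside the roughly 27 mm of room around the cap. During pressing there was a brief side force of about 7 N, which I relieved as the turn began.

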